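Shake up a stain roll-on and present it at the front of the spotting carousel

TASK

The stain roll-on has settled: take it out of the spotting carousel and press it straight down on the sprung cup of the little bottle shaker, all the way down for a good second, then put it back upright in its empty pocket and let go of it. Turn the carousel by its handle, without upsetting the other bottles, so that the roll-on stands at the pointer at the front of the tray, and finish while still gripping the handle: the turntable has no catch, so hold it still there for me to take the bottle.

Things in the scene. Friction and masses are not known exactly. Their poses are not given: they have to be found in the camera images.
- stain_roller: the roll-on, upright: an oval bottle 36 mm thick (its x axis) by 42 mm wide (its y axis) and 106 mm tall, dark blue below with a rounded yellow-brown cap as wide as the body (straight sides up to about 85 mm); about 80 g; origin at the centre of its underside, z up. It stands in the left or the right of the two pockets next to the front one
- tray: fixed round drip tray under the carousel, 230 mm across and 12 mm high at its rim; its pointed tab (the front pointer) sticks out about 32 mm at its front. Origin at the centre of its underside, on the turntable's axis; its own -x axis runs from the axis through the pointer
- front_spot (a point): the point where the roll-on shall stand: fixed to the tray, 75 mm from the turntable's axis straight towards the pointer, 24 mm above the worktop (the height of a pocket's floor)
- carousel: the carousel: fixed round foot on the tray that carries the turntable. Origin at the foot's underside (8 mm above the worktop) on the axis, z up. The turntable is a white disc 210 mm across with five equal round pockets 72 degrees apart, their centres 75 mm from the axis; a 16 mm steel post with the handle rises from its middle
- turntable (a joint): angle of the turntable on its foot, rad, 0 at the start, growing counterclockwise seen from above; turns without end, catch or spring, with about 0.03 N m of friction and 0.06 N m s/rad of damping. The bottles stand loosely in their pockets: turned smoothly at about 0.3 rad/s they stay upright, jerks make them lean
- handle (a point): centre of the handle on the turntable's axis, 155 mm above the worktop; turns with the turntable. The handle is a black upright bar 44 mm long (the point's x axis), 14 mm thick (its y axis), 38 mm high (136 to 174 mm above the worktop); pinch it from above across its thickness
- pocket_left (a point): centre of the floor of the pocket 72 degrees clockwise, seen from above, from the turntable's front pocket (on the left seen from the robot); turns with the turntable. Each pocket is a collar 34 mm high, 46 mm across inside (48 mm at the mouth), 53 mm outside; its floor lies 24 mm above the worktop
- pocket_right (a point): centre of the floor of the pocket 72 degrees counterclockwise, seen from above, from the turntable's front pocket (on the right seen from the robot); turns with the turntable; a pocket like the left one
- dropper_1: brown dropper bottle 33 mm across, 102 mm tall, 70 g, standing in the left or right pocket, the one the roll-on is not in; origin at the centre of its underside, z up
- dropper_2: brown dropper bottle like dropper_1, in the front pocket of the turntable at the start
- dropper_3: brown dropper bottle like dropper_1, in the back right pocket
- dropper_4: brown dropper bottle like dropper_1, in the back left pocket
- shaker: fixed touch-start bottle shaker: round grey case 116 mm across and 55 mm high with the sprung black rubber cup on top; origin at the centre of its underside
- shaker_cup (a joint): how far the shaker's cup is pressed down, m: 0 at rest, 0.008 fully down against its stop; the spring needs 2 N to start and 8.5 N fully down
- cup_floor (a point): centre of the floor of the shaker's rubber cup, 74 mm above the worktop at rest, 66 mm fully down; moves with the cup. The recess is 8 mm deep and 48 to 50 mm across

How it is judged:
By the outcome, as a careful person would: the job done as asked, in the order asked, and still so for the second after the job is handed in, while the arm keeps its last pose, push and grip.
It also fails if it takes over 72 s, if anything falls off the work surface, if the arm or the gripper's body presses on something with over 40 N, if the wrist force passes 120 N, or if a joint passes its speed limit or range.

ROBOT

A 6-joint arm with a two-finger parallel gripper is mounted at the origin on a cart in front of the work surface, level with it; the furniture and walls round the work are solid. World frame = base frame: x ahead of the robot, y to its left, z up, the work surface at z = 0. Lengths are in m, angles in rad, forces in N, time in s.
With the tool pointing down it reaches from about 0.35 to 0.85 m from the base axis. Payload 8.1 kg.
Tool frame: the origin (TCP) lies at the very end of the fingers, on their centre line; the grasp point (between the pads) lies 19 mm behind it; z points along the fingers, y is the line along which they close (so a half turn about z gives the same grasp; the last joint's range is limited). The gripper opens to 93 mm and grips with 3 to 60 N. Pads are 15 mm wide; open, the fingers measure 128 mm over their backs; the gripper's body (75 mm by 188 mm) begins 65 mm behind the grasp point.
Start: joints at [-1.197, 0.13, 1.488, -0, 1.523, -0.085], TCP at [0.266, -0.538, 0.219] pointing down, gripper open.
Joint ranges: [-2.96, 2.96], [-0.89, 2.26], [0.02, 2.5], [-1.34, 4.48], [0, 2.73], [-2.66, 2.66]. Speed limits (rad/s): [2.39, 2.39, 2.79, 3.14, 3.14, 3.14].

INTERFACE

Orientations are given as a rotation vector (axis times angle).
In Python, from plant import monitor, eyes, ticket gives the robot as it stands.
- The arm moves only by the tool arm_command, never from a script. Its argument "deltas" is a list that holds one entry, the list of rows, each a list of 6 numbers: the shift along the world's x, y, z in cm, then the turn, a rotation vector about the world's x, y, z in degrees. In form: [[[tx, ty, tz, rx, ry, rz], ...]]. A call has 1 to 12 rows; each row shifts and turns the commanded pose from where the row before left it; what a row does not reach is not made up. A row lasts 1/12 s, in which the tool goes at most 41.7 mm and 7.16 degrees, less where a joint would pass 70% of its speed; a pose out of reach is approached as far as the arm can. A call is refused whole if a number of a shift passes 4.17 or a number of a turn 7.16, either way. A call with a gripper value outside its range is refused whole. "gripper" is the opening, from -1 (shut) to 1 (fully open), set as the call begins (left out, the last holds). The fingers move at their own pace and stop on an object; "squeeze" is the grip in N (left out, the last holds). Time passes only in rows, so rows that do not move let the fingers close. It gives the time, the measured TCP pose, the force, the opening and the grip force at its end, in the units of the state.
- monitor.read_state(): the state, without advancing time (a new reading comes with each control period).
- eyes.read_camera(name): name is "scene" or "top"; returns the picture (384x512x3 uint8, blue, green, red); there is no depth.
- eyes.camera_model(name): a dict with "fx", "fy", "cx", "cy" (pixels), "k1" (the pictures are not rectified: a ray, as slopes to the right and down, at radius r is drawn at 1 + k1 r^2 times it, then the intrinsics apply), "rvec" (rotation vector, rad) and "tvec" (3), from world to camera coordinates, as OpenCV has them. Camera axes: x right, y down, z forward; pixel columns grow to the right and rows downward; lengths in m; the calibration is good to about 2 mm. A picture is of the moment at which its call begins. camera_model takes no time and is no camera call.
- ticket.close_job(): hands the job in; it is judged then, once.
The state is a dict: "t": time; "q": joint angles; "dq": joint speeds; "joint_torque": joint torques, N m; "tool_pos": TCP position; "orientation": TCP orientation; "force": force on the tool from outside, world axes, zero at the start; "wrist_torque": the same for the moment, N m; "opening": finger opening in m; "gripper_force": force on a finger pad.
Only numpy, scipy, OpenCV 4.12 (cv2) and the standard library are available. Lean on these libraries where they do the work, as an engineer would, in place of code of your own. Each camera call takes 0.05 s, during which the arm holds its last target. There are 200 camera calls.

## Working session

There is one attempt and no reset: what is moved stays moved. The work goes in short steps, Python scripts to look and compute and a tool call to move; the robot and the scene stay as the last step left them, time stands still between calls to the robot, and variables do not carry over. Pictures are saved under pics/ and viewed, at most 13 in all, crops included, and the job is handed in when it is done.

Besides the shell and the picture viewer there is one more tool, called after "Emit:" in YAML: its name, and indented under it one key for each argument. arm_command: Moves the arm, as the interface text tells. Its arguments: {"type":"object","properties":{"deltas":{"type":"array"},"gripper":{"type":"number"},"squeeze":{"type":"number"}},"required":["deltas"]}

```bash
mkdir -p pics
python3 - <<'E'
from plant import monitor, eyes, ticket
import cv2
for n in("scene","top"):
    im=eyes.read_camera(n); cv2.imwrite(f"pics/{n}0.png",im); print(eyes.camera_model(n))
s=monitor.read_state();print(s)
E
```

```text
{'fx': 406.9940425419331, 'fy': 406.9940425419331, 'cx': 255.11364562145644, 'cy': 196.0830922072838, 'k1': -0.08827601008166945, 'rvec': array([ 1.01770294, -2.29456895,  1.15996477]), 'tvec': array([0.33478356, 0.29059224, 0.64172861])}
{'fx': 366.60923637847276, 'fy': 366.60923637847276, 'cx': 250.50221291828024, 'cy': 188.29438134382977, 'k1': -0.07940861189491731, 'rvec': array([ 2.16332301, -2.17905292,  0.11171469]), 'tvec': array([0.03356021, 0.48721882, 0.93703882])}
{'t': 0.1, 'q': array([-1.19744033e+00,  1.31081006e-01,  1.48916855e+00, -8.17698688e-06,
        1.52301867e+00, -8.54091423e-02]), 'dq': array([-0.00034569, -0.00055079, -0.00243877, -0.00027264, -0.00047632,
       -0.00058389]), 'joint_torque': array([ 1.39619009e-03, -5.61339104e+01, -4.93098092e+01,  7.70806661e-02,
        2.90827226e-02, -6.61963463e-05]), 'tool_pos': array([ 0.26552661, -0.53746763,  0.21769613]), 'orientation': array([-3.05769099e+00, -7.13947570e-01,  3.90118725e-04]), 'force': array([-0.51451695, -0.39061235,  0.36550835]), 'wrist_torque': array([-0.03520794, -0.05038041, -0.06789272]), 'gripper_force': 0.0, 'opening': 0.09281260476668811}
```

View pics/scene0.png

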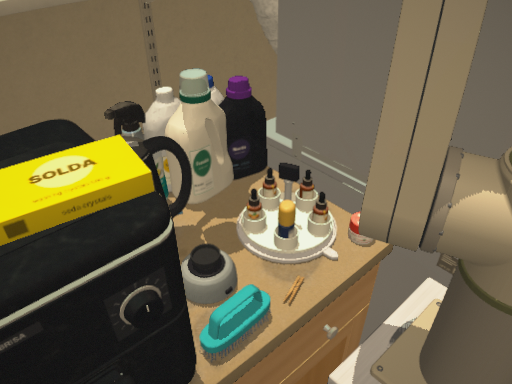

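View pics/top0.png

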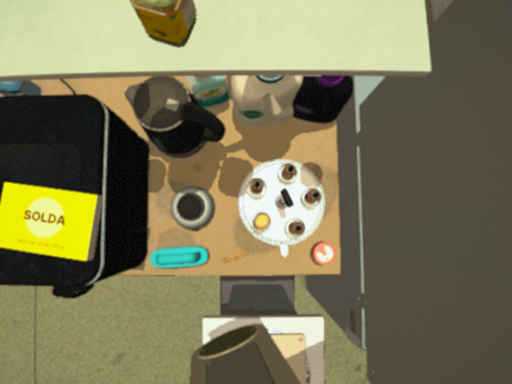

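The scene view shows the roll-on (yellow cap, about 287,215) in the left pocket, with the shaker at (208,270). The top view shows the carousel at about (282,202) and the shaker cup at (192,208). I'll enlarge both.

```bash
python3 - <<'E'
import cv2,numpy as np
a=cv2.imread("pics/top0.png")[150:270,160:340]; cv2.imwrite("pics/top0c.png",cv2.resize(a,None,fx=4.4,fy=4.4,interpolation=cv2.INTER_CUBIC))
a=cv2.imread("pics/scene0.png")[155:305,175:355]; cv2.imwrite("pics/scene0c.png",cv2.resize(a,None,fx=4,fy=4,interpolation=cv2.INTER_CUBIC))
E
cat > h.py <<'E'
import numpy as np,cv2
from plant import monitor, eyes, ticket
def cam(n):
    m=eyes.camera_model(n);R=cv2.Rodrigues(m["rvec"])[0];return m,R,m["tvec"]
def proj(n,P):
    m,R,t=cam(n);c=np.atleast_2d(P)@R.T+t;s=c[:,:2]/c[:,2:];s=s*(1+m["k1"]*(s**2).sum(1,keepdims=True))
    return s*[m["fx"],m["fy"]]+[m["cx"],m["cy"]]
def ray(n,uv):
    m,R,t=cam(n);d=(np.array(uv,float)-[m["cx"],m["cy"]])/[m["fx"],m["fy"]];s=d.copy()
    for _ in range(20): s=d/(1+m["k1"]*(s@s))
    return -R.T@t, R.T@np.append(s,1)
def onz(n,uv,z):
    o,d=ray(n,uv);return o+d*(z-o[2])/d[2]
E
```

```text
(no output)
```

View pics/top0c.png

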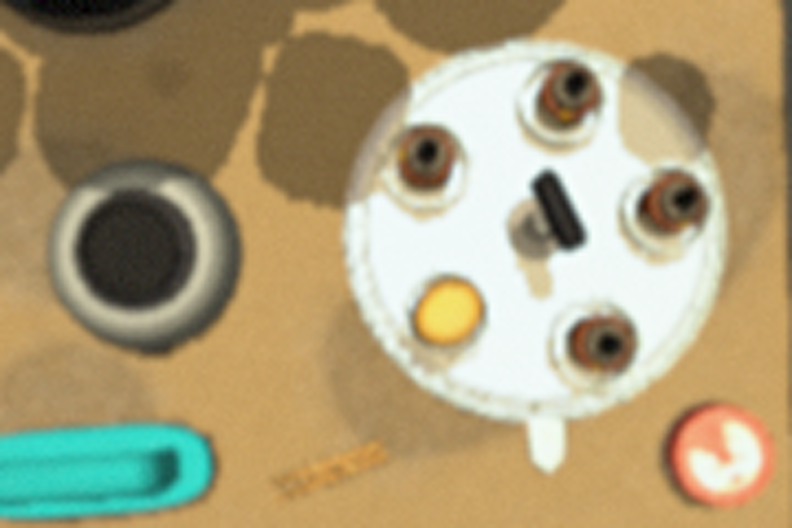

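View pics/scene0c.png

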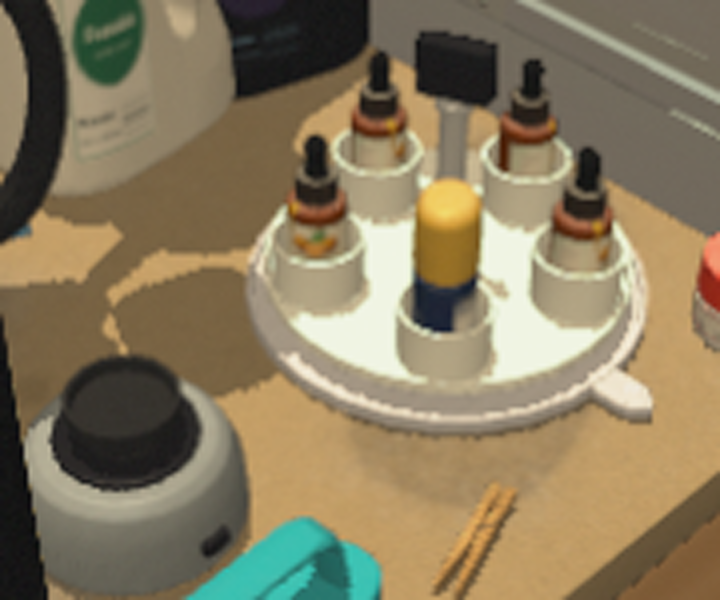

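```bash
cat > fit.py <<'E'
from h import *
from scipy.optimize import least_squares
T=lambda x,y:("top",((x+.5)/4.4-.5+160,(y+.5)/4.4-.5+150))
S=lambda x,y:("scene",((x+.5)/4-.5+175,(y+.5)/4-.5+155))
# front, right, backright, backleft droppers
tips=[(0,.126,T(607,345)),(1,.126,T(684,199)),(2,.126,T(576,84)),(3,.126,T(428,152)),
 (0,.124,S(588,157)),(1,.124,S(533,68)),(2,.124,S(378,60)),(3,.124,S(316,143))]
for n,a in [("tray",(T(535,231),.012)),("hand",(T(557,210),.174)),("h1",(T(545,178),.174)),("h2",(T(572,245),.174)),("ptr",(T(549,472),.01)),("cup",(T(136,248),.082)),("cupS",(S(124,402),.082)),("rollT",(T(447,311),.125)),("rollS",(S(449,205),.118)),("handS",(S(456,70),.155)),("trayS",(S(448,318),.012)),("ptrS",(S(650,408),.008))]:
    print(n,onz(a[0][0],a[0][1],a[1]).round(4))
def pk(p,k,z): 
    a=p[2]+k*np.radians(72)   # p2: world direction of front pocket
    return [p[0]+.075*np.cos(a),p[1]+.075*np.sin(a),z]
def res(p):
    r=[]
    for k,z,(n,uv) in tips: r+=list(proj(n,pk(p,k,z))[0]-uv)
    r+=list(proj("top",[p[0],p[1],.174])[0]-T(557,210)[1])
    r+=list(proj("scene",[p[0],p[1],.155])[0]-S(456,70)[1])
    return r
s=least_squares(res,[.6,-.05,np.pi]);print("axis",s.x,np.degrees(s.x[2]),np.array(s.fun).round(1))
print("pocketL",pk(s.x,-1,.024))
E
python3 fit.py
```

```text
tray [ 0.4513 -0.0511  0.012 ]
hand [ 0.4518 -0.0482  0.174 ]
h1 [ 0.4679 -0.0425  0.174 ]
h2 [ 0.4341 -0.0555  0.174 ]
ptr [ 0.3075 -0.0575  0.01  ]
cup [0.439  0.1779 0.082 ]
cupS [0.4323 0.1846 0.082 ]
rollT [0.4023 0.006  0.125 ]
rollS [4.04e-01 3.00e-04 1.18e-01]
handS [ 0.4497 -0.0495  0.155 ]
trayS [ 0.4257 -0.0271  0.012 ]
ptrS [ 0.3066 -0.0579  0.008 ]
axis [ 0.44970654 -0.04793357  3.5689303 ] 204.48464362717772 [ 0.3  0.9  0.6  1.1 -0.7 -0.1 -0.9  0.1 -0.1 -1.2  0.2 -1.3 -0.3 -1.2
 -0.6 -1.2 -0.1  0.9 -0.5  0.3]
pocketL [np.float64(0.39905209474201786), np.float64(0.007375804485871114), 0.024]
```

```bash
cat > ov.py <<'E'
from h import *
import sys
def ov(imT,imS,circs,out):
    fT,fS=4,3.3;oT=(160,155);oS=(175,150)
    a=cv2.resize(imT[155:275,160:340],None,fx=fT,fy=fT,interpolation=cv2.INTER_CUBIC)[:, :]
    b=cv2.resize(imS[150:312,175:355],None,fx=fS,fy=fS,interpolation=cv2.INTER_CUBIC)
    th=np.linspace(0,2*np.pi,73)
    for x,y,z,r,c in circs:
        P=np.c_[x+r*np.cos(th),y+r*np.sin(th),0*th+z]
        for n,im,f,o in(("top",a,fT,oT),("scene",b,fS,oS)):
            q=((proj(n,P)-o+.5)*f-.5).astype(np.int32);cv2.polylines(im,[q],True,c,1)
    A=a[:, :400] if False else a
    A=cv2.resize(A,None,fx=.72,fy=.72*1.0);B=cv2.resize(b,None,fx=.47,fy=.47) if False else b
    H=max(a.shape[0],b.shape[0]);cv2.imwrite(out+"_t.png",a);cv2.imwrite(out+"_s.png",b)
E
python3 - <<'E'
from ov import *
imT=cv2.imread("pics/top0.png");imS=cv2.imread("pics/scene0.png")
for n,uv,z in[("case0",(144.5,256),0.02),("case0",(144.5,256),0.03)]:
    print(onz("top",((uv[0]+.5)/4.4-.5+160,(uv[1]+.5)/4.4-.5+150),z))
for z in(0,.1,.2,.25):print("appl",z,onz("top",(148,190),z).round(3),"kettle near",onz("top",(183,156),z).round(3))
hsv=cv2.cvtColor(imT,cv2.COLOR_BGR2HSV)[205:235,250:275]
big=cv2.resize(imT[205:235,250:275],None,fx=8,fy=8,interpolation=cv2.INTER_CUBIC)
h=cv2.cvtColor(big,cv2.COLOR_BGR2HSV);m=((h[...,1]>150)&(h[...,2]>120)).astype(np.uint8)
c=max(cv2.findContours(m,0,1)[0],key=cv2.contourArea);e=cv2.fitEllipse(c);print("ell",e,"px",[(e[0][0]+.5)/8-.5+250,(e[0][1]+.5)/8-.5+205])
# world axes of the ellipse
p=np.array([(e[0][0]+.5)/8-.5+250,(e[0][1]+.5)/8-.5+205]);print(onz("top",p,.12),onz("top",p,.11))
P=c[:,0,:]/8.+[250-.44,205-.44];W=np.array([onz("top",q,.11)[:2] for q in P]).astype(np.float32)*1000
print("world ellipse mm",cv2.fitEllipse(W))
ax,ay=.4500,-.0485
Y=(0,255,0);R=(0,0,255);B=(255,0,0)
cs=[(.4505,-.0495,.012,.115,R),(.4505,-.0495,.024,.105,B)]
for k in range(-1,4):
    a=np.radians(204.5+72*k);cs.append((ax+.075*np.cos(a),ay+.075*np.sin(a),.058,.0265,Y))
cs+=[(.437,.180,.082,.025,R),(.437,.180,0,.058,B)]
ov(imT,imS,cs,"pics/o1")
E
python3 -c "
import cv2,numpy as np
a=cv2.imread('pics/o1_t.png');b=cv2.imread('pics/o1_s.png')
print(a.shape,b.shape)"
```

```text
[0.4375227  0.18279264 0.02      ]
[0.43704132 0.18123259 0.03      ]
appl 0 [0.487 0.307 0.   ] kettle near [0.58  0.213 0.   ]
appl 0.1 [0.477 0.279 0.1  ] kettle near [0.56  0.195 0.1  ]
appl 0.2 [0.468 0.251 0.2  ] kettle near [0.541 0.176 0.2  ]
appl 0.25 [0.463 0.237 0.25 ] kettle near [0.532 0.167 0.25 ]
ell ((94.5843734741211, 128.11886596679688), (101.5162124633789, 125.06637573242188), 49.73173904418945) px [261.38554668426514, 220.5773582458496]
[0.40168622 0.00538996 0.12      ] [0.4018073 0.0050708 0.11     ]
world ellipse mm ((401.8385314941406, 5.067832946777344), (29.98513412475586, 37.03415298461914), 39.44917678833008)
(480, 720, 3) (535, 594, 3)
```

View pics/o1_t.png

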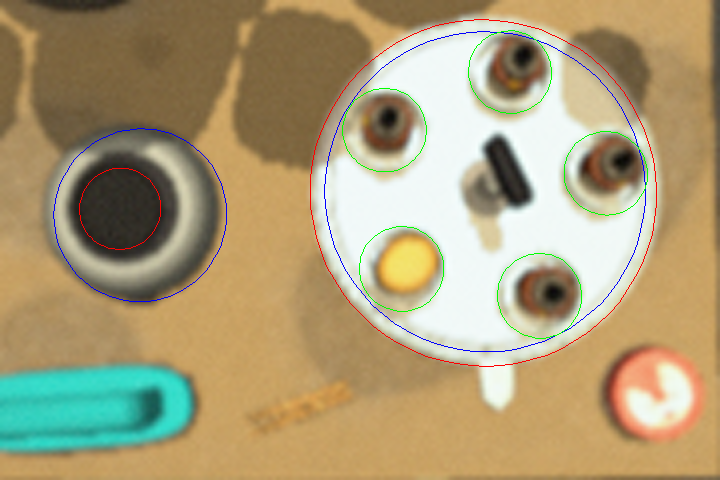

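View pics/o1_s.png

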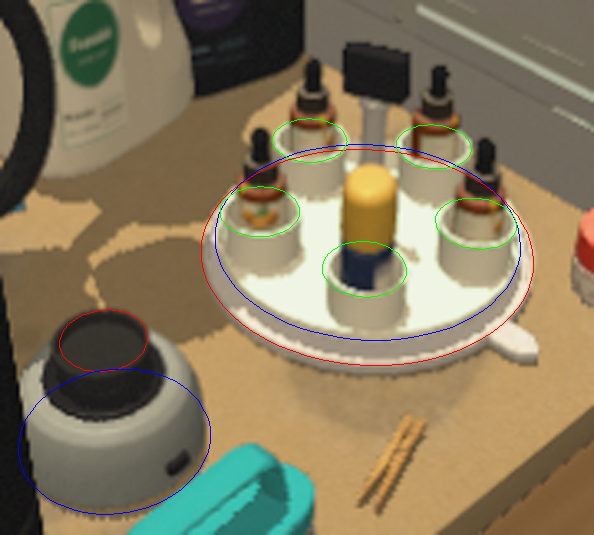

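The overlays line up to about 1–2 mm. The pocket is near (0.401, 0.006), the roll-on's thin axis is at about 40° and the cup is near (0.437, 0.179). Next I move above the roll-on.

Emit:
arm_command:
  deltas:
    - [[0.5,3,0.3,0,0,7],[0.9,3.6,0.2,0,0,7],[0.9,3.7,0.2,0,0,7],[0.9,3.7,0.2,0,0,7],[0.9,3.7,0.2,0,0,7],[0.9,3.7,0.2,0,0,7],[0.9,3.7,0.2,0,0,7],[0.9,3.7,0.2,0,0,7],[0.9,3.7,0.2,0,0,7],[0.9,3.7,0.2,0,0,7],[0.9,3.7,0.2,0,0,7],[0.9,3.7,0.2,0,0,7]]
  gripper: 0.33
  squeeze: 10

```text
t: 1.1
tool_pos: [0.3695, -0.1002, 0.2436]
orientation: [1.788, 2.583, 0.0]
force: [0.9, -0.2, 0.1]
opening: 0.062
gripper_force: 0.0
```

Emit:
arm_command:
  deltas:
    - [[0.9,3.7,-0.5,0,0,7],[0.9,3.7,-1,0,0,7],[0.9,3.0,-1.5,0,0,6.7],[0,0,0,0,0,0],[0,0,0,0,0,0],[0,0,0,0,0,0]]

```text
t: 1.6
tool_pos: [0.3965, 0.0019, 0.2135]
orientation: [-1.304, -2.858, 0.001]
force: [-0.7, -0.3, 0.1]
opening: 0.062
gripper_force: 0.0
```

```bash
cat >> h.py <<'E'
from scipy.spatial.transform import Rotation as Ro
def st():
    s=monitor.read_state();R=Ro.from_rotvec(s["orientation"]).as_matrix()
    print("t",round(s["t"],2),"p",s["tool_pos"].round(4),"zaxis",R[:,2].round(3),"yaw_y",np.degrees(np.arctan2(R[1,1],R[0,1])).round(2),"F",s["force"].round(1),"op",round(s["opening"],4),"gf",round(s["gripper_force"],1),"q6",s["q"][5].round(2));return s,R
E
python3 - <<'E'
from h import *
st()
E
```

```text
t 1.6 p [0.3965 0.0019 0.2135] zaxis [-0.001 -0.    -1.   ] yaw_y 40.96 F [-0.7 -0.3  0.1] op 0.062 gf 0.0 q6 -0.84
```

Emit:
arm_command:
  deltas:
    - [[0.2,0.2,-1,0,0,0],[0.2,0.25,-1.5,0,0,0],[0,0,-1.5,0,0,0],[0,0,-1.4,0,0,0],[0,0,-0.8,0,0,0],[0,0,-0.3,0,0,0],[0,0,0,0,0,0],[0,0,0,0,0,0]]

```text
t: 2.27
tool_pos: [0.4011, 0.006, 0.1492]
orientation: [1.305, 2.857, 0.0]
force: [-0.2, 0.5, -0.2]
opening: 0.062
gripper_force: 0.0
```

Run:
```python
from h import *
s,R=st();p=s["tool_pos"]
im=eyes.read_camera("scene");it=eyes.read_camera("top")
x0,y0=240,130
a=cv2.resize(im[y0:y0+100,x0:x0+100],None,fx=5.5,fy=5.5,interpolation=cv2.INTER_CUBIC)
for sg in(-1,0,1):
    q=proj("scene",p+R[:,1]*sg*s["opening"]/2)[0];c=((q-[x0,y0]+.5)*5.5).astype(int);cv2.circle(a,tuple(map(int,c)),3,(0,0,255),-1);print(q,c)
cv2.imwrite("pics/g1.png",a)
```

```text
t 2.27 p [0.4011 0.006  0.1492] zaxis [ 0.001 -0.    -1.   ] yaw_y 40.91 F [-0.2  0.5 -0.2] op 0.062 gf 0.0 q6 -0.83
[302.43424038 196.1546987 ] [346 366]
[286.48354601 195.07316115] [258 360]
[270.63674735 193.9995194 ] [171 354]
```

View pics/g1.png

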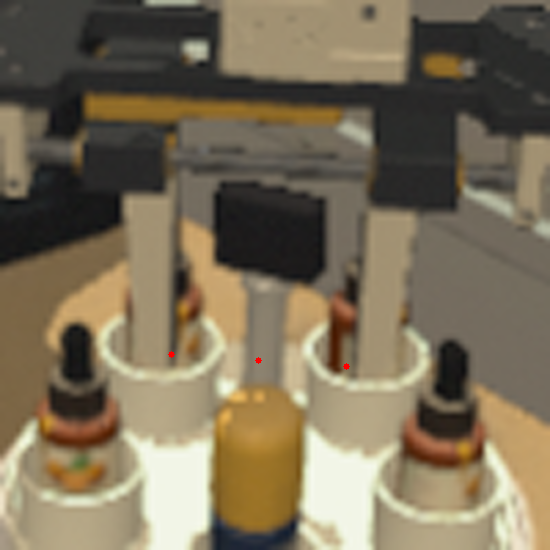

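The scene view shows the finger gap centred at crop column 268 and the cap at 258, so the bottle sits about 3 mm towards the left finger. I'll shift, descend and close.

Emit:
arm_command:
  deltas:
    - [[0.2,0.15,0,0,0,0],[0,0,-0.6,0,0,0],[0,0,-1,0,0,0],[0,0,-1.2,0,0,0],[0,0,-1.2,0,0,0],[0,0,-1.2,0,0,0],[0,0,-1,0,0,0],[0,0,-0.6,0,0,0],[0,0,-0.3,0,0,0],[0,0,0,0,0,0],[0,0,0,0,0,0]]

```text
t: 3.28
tool_pos: [0.4029, 0.008, 0.0778]
orientation: [1.303, 2.858, 0.0]
force: [0.9, -0.1, 0.2]
opening: 0.0618
gripper_force: 0.0
```

Emit:
arm_command:
  deltas:
    - [[0,0,0,0,0,0],[0,0,0,0,0,0],[0,0,0,0,0,0],[0,0,0,0,0,0],[0,0,0,0,0,0],[0,0,0,0,0,0],[0,0,0,0,0,0],[0,0,0,0,0,0]]
  gripper: -1
  squeeze: 20

```text
t: 3.95
tool_pos: [0.4029, 0.008, 0.0778]
orientation: [1.303, 2.858, 0.0]
force: [-0.2, -0.3, 1.0]
opening: 0.0336
gripper_force: 19.9
```

Run:
```python
from h import *
s,R=st();print(s["wrist_torque"])
```

```text
t 3.95 p [0.4029 0.008  0.0778] zaxis [ 0. -0. -1.] yaw_y 40.99 F [-0.2 -0.3  1. ] op 0.0336 gf 19.9 q6 -0.82
[ 0.04734252 -0.1220246  -0.0060437 ]
```

Emit:
arm_command:
  deltas:
    - [[0,0,0.4,0,0,0],[0,0,0.8,0,0,0],[0,0,1,0,0,0],[0,0,1,0,0,0],[0,0,1,0,0,0],[0,0,1,0,0,0],[0,0,1,0,0,0],[0,0,1,0,0,0],[0,0,0.8,0,0,0],[0,0,0.5,0,0,0],[0,0,0,0,0,0],[0,0,0,0,0,0]]

```text
t: 4.95
tool_pos: [0.4028, 0.008, 0.1627]
orientation: [1.303, 2.858, 0.0]
force: [-0.5, -0.5, -0.4]
opening: 0.034
gripper_force: 19.9
```

Run:
```python
from h import *
s,R=st();p=s["tool_pos"]
im=eyes.read_camera("scene")
x0,y0=225,120
a=cv2.resize(im[y0:y0+120,x0:x0+120],None,fx=4.8,fy=4.8,interpolation=cv2.INTER_CUBIC)
# expected bottle outline: bottom circle, if held centred
for z in (-.054,.032):
  th=np.linspace(0,2*np.pi,40);c=np.cos(th)[:,None]*R[:,1]*.018+np.sin(th)[:,None]*R[:,0]*.021+p+[0,0,z]
  cv2.polylines(a,[((proj("scene",c)-[x0,y0]+.5)*4.8).astype(np.int32)],True,(0,0,255),1)
cv2.imwrite("pics/g2.png",a)
```

```text
t 4.95 p [0.4028 0.008  0.1627] zaxis [ 0. -0. -1.] yaw_y 40.99 F [-0.5 -0.5 -0.4] op 0.034 gf 19.9 q6 -0.82
```

View pics/g2.png

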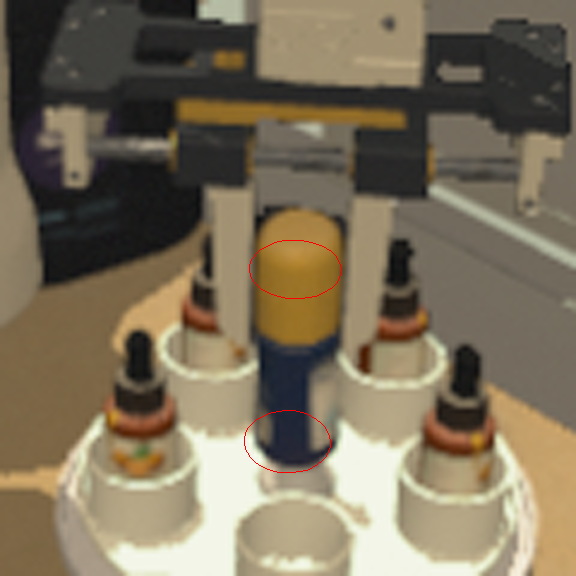

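Run:
```python
from h import *
s,R=st();p=s["tool_pos"]
x0,y0=225,120
f=lambda P:((proj("scene",P)-[x0,y0]+.5)*4.8).round(1)[0]
m,Rc,t=cam("scene");c=-Rc.T@t;print("cam",c,"x-axis tool",R[:,0])
out=R[:,0]*np.sign(R[:,0]@(c-p))
print("tip mid near",f(p+out*.0075),"L near inner",f(p+out*.0075+R[:,1]*.017),"R",f(p+out*.0075-R[:,1]*.017))
for d in(-.006,-.003,0,.003): print(d,"bot front",f(p+out*(.021+d)+[0,0,-.054]),"capjoint front",f(p+out*(.021+d)+[0,0,.0]),"top",f(p+out*d+[0,0,.052]))
im=cv2.imread("pics/g2.png");print(im[440:490:3,293].tolist())
print(im[325:375:3,232].tolist())
```

```text
t 5.0 p [0.4025 0.0081 0.1622] zaxis [-0.001  0.    -1.   ] yaw_y 40.99 F [ 0.   0.9 -0.1] op 0.0337 gf 19.9 q6 -0.82
cam [-0.03665282  0.47732772  0.61575507] x-axis tool [-6.55882720e-01  7.54862677e-01  4.42542170e-04]
tip mid near [291.5 347.7] L near inner [248.9 344.9] R [334.1 350.5]
-0.006 bot front [285.5 464.9] capjoint front [290.3 358.7] top [298.5 218.9]
-0.003 bot front [285.  469.4] capjoint front [289.8 363.1] top [298.  222.9]
0 bot front [284.5 474. ] capjoint front [289.3 367.6] top [297.6 227. ]
0.003 bot front [284.  478.7] capjoint front [288.8 372.1] top [297.1 231.1]
[[54, 38, 36], [53, 39, 36], [53, 38, 36], [53, 38, 37], [52, 39, 37], [52, 40, 40], [52, 40, 42], [48, 35, 36], [60, 55, 57], [84, 93, 99], [109, 129, 139], [126, 150, 162], [130, 154, 166], [133, 156, 168], [134, 156, 169], [130, 151, 165], [144, 170, 179]]
[[115, 146, 162], [114, 145, 161], [116, 146, 162], [114, 145, 162], [107, 140, 160], [93, 133, 157], [82, 129, 158], [85, 133, 163], [88, 135, 165], [88, 133, 162], [89, 131, 158], [94, 132, 157], [100, 137, 159], [101, 139, 160], [110, 148, 168], [138, 177, 189], [167, 206, 210]]
```

The bottle is held upright, and its pocket is empty at crop (292,540). It sits roughly 3 mm off centre along the tool's x axis, away from the camera. I'll carry it over to the cup.

Emit:
arm_command:
  deltas:
    - [[0.1,0.7,0.2,0,0,-5],[0.3,1.3,0.2,0,0,-6.5],[0.35,1.6,0,0,0,-7],[0.35,1.7,0,0,0,-7],[0.35,1.7,0,0,0,-7],[0.35,1.7,0,0,0,-7],[0.35,1.7,0,0,0,-7],[0.35,1.7,0,0,0,-7],[0.35,1.7,0,0,0,-7],[0.35,1.6,0,0,0,-6.5],[0.35,1.2,0,0,0,-5],[0.2,0.8,0,0,0,-4]]

```text
t: 6.0
tool_pos: [0.4398, 0.1831, 0.1656]
orientation: [-2.789, -1.445, 0.003]
force: [0.1, 0.2, -0.9]
opening: 0.0341
gripper_force: 19.9
```

Emit:
arm_command:
  deltas:
    - [[0,0,-0.3,0,0,0],[0,0,-0.5,0,0,0],[0,0,-0.5,0,0,0],[0,0,-0.3,0,0,0],[0,0,0,0,0,0],[0,0,0,0,0,0]]

```text
t: 6.5
tool_pos: [0.4399, 0.1815, 0.1502]
orientation: [-2.787, -1.45, 0.001]
force: [0.0, 0.6, -0.7]
opening: 0.0342
gripper_force: 19.9
```

Run:
```python
from h import *
s,R=st();p=s["tool_pos"]
im=eyes.read_camera("scene");x0,y0=170,200
cv2.imwrite("pics/s2.png",im);cv2.imwrite("pics/t2.png",eyes.read_camera("top"))
k=6.5
a=cv2.resize(im[y0:y0+90,x0:x0+90],None,fx=k,fy=k,interpolation=cv2.INTER_CUBIC)
th=np.linspace(0,2*np.pi,60)
def dr(c,r1,r2,col):
  P=c+np.cos(th)[:,None]*R[:,1]*r1+np.sin(th)[:,None]*R[:,0]*r2
  q=((proj("scene",P)-[x0,y0]+.5)*k);print(col,q.min(0).round(),q.max(0).round());cv2.polylines(a,[q.astype(np.int32)],True,col,1)
dr(p+[0,0,-.054]-R[:,0]*.003,.018,.021,(0,0,255))
dr(np.array([.4385,.18,.082]),.025,.025,(0,255,0))
cv2.imwrite("pics/g3.png",a)
```

```text
t 6.5 p [0.4399 0.1815 0.1502] zaxis [-0.001 -0.    -1.   ] yaw_y -35.01 F [ 0.   0.6 -0.7] op 0.0342 gf 19.9 q6 0.89
(0, 0, 255) [160. 263.] [308. 350.]
(0, 255, 0) [148. 284.] [322. 405.]
```

View pics/g3.png

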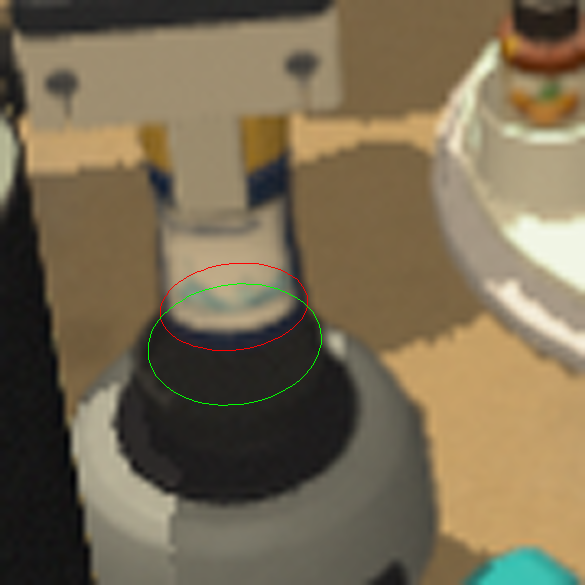

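Run:
```python
from h import *
from scipy.optimize import least_squares
im=cv2.imread("pics/scene0.png");x0,y0=180,235;k=8
a=cv2.resize(im[y0:y0+50,x0:x0+60],None,fx=k,fy=k,interpolation=cv2.INTER_CUBIC);g=a.max(2)
pts=[]
for x in range(70,360,6):   # upper arc: first dark row
    c=np.where(g[:,x]<75)[0]
    if len(c): pts.append((x,c[0]))
print([p for p in pts][::3])
pts=np.array([((x+.5)/k-.5+x0,(y+.5)/k-.5+y0) for x,y in pts if y<130])
th=np.linspace(0,2*np.pi,721)
def res(v,z=.082):
    P=np.c_[v[0]+v[2]*np.cos(th),v[1]+v[2]*np.sin(th),0*th+z];q=proj("scene",P)
    return [np.min(np.hypot(*(q-p).T))*(1) for p in pts]
for r0 in(None,.027,.0285,.030):
    s=least_squares(res if r0 is None else (lambda v:res([v[0],v[1],r0])),[.436,.182,.028][:3 if r0 is None else 2],loss="soft_l1",f_scale=.3,diff_step=1e-3)
    print(r0,s.x.round(4),np.sqrt(np.mean(s.fun**2)))
# top view dark disc
im=cv2.imread("pics/top0.png");a=cv2.resize(im[175:245,160:230],None,fx=8,fy=8,interpolation=cv2.INTER_CUBIC)
m=(a.max(2)<85).astype(np.uint8);cs=cv2.findContours(m,0,1)[0]
c=max([c for c in cs if cv2.pointPolygonTest(c,(8*32,8*33),False)>0],key=cv2.contourArea);e=cv2.fitEllipse(c)
p=((e[0][0]+.5)/8-.5+160,(e[0][1]+.5)/8-.5+175);print("top",e,p,[onz("top",p,z).round(4) for z in(.06,.07,.082)])
```

```text
[(70, np.int64(203)), (88, np.int64(142)), (106, np.int64(116)), (124, np.int64(98)), (142, np.int64(88)), (160, np.int64(79)), (178, np.int64(75)), (196, np.int64(74)), (214, np.int64(76)), (232, np.int64(72)), (250, np.int64(77)), (268, np.int64(81)), (286, np.int64(92)), (304, np.int64(107)), (322, np.int64(151)), (340, np.int64(169)), (358, np.int64(213))]
None [0.4363 0.1833 0.0276] 0.15038340294542688
0.027 [0.4369 0.1829] 0.15165356867040244
0.0285 [0.4355 0.1841] 0.17342215475970574
0.03 [0.4342 0.1852] 0.2502165598240236
top ((245.3652801513672, 253.8662109375), (207.1225128173828, 210.45262145996094), 179.6907501220703) (190.2331600189209, 206.2957763671875) [array([0.4394, 0.1822, 0.06  ]), array([0.4389, 0.1806, 0.07  ]), array([0.4383, 0.1786, 0.082 ])]
```

The bottle's bottom edge matches the prediction. The fitted cup centre is about 3.5 mm nearer the camera, so I'll shift and lower to just inside the rim while watching the force.

Emit:
arm_command:
  deltas:
    - [[-0.08,0.16,0,0,0,0],[-0.08,0.17,0,0,0,0],[0,0,-0.4,0,0,0],[0,0,-0.4,0,0,0],[0,0,-0.3,0,0,0],[0,0,-0.2,0,0,0],[0,0,-0.2,0,0,0],[0,0,-0.15,0,0,0],[0,0,0,0,0,0],[0,0,0,0,0,0]]

```text
t: 7.43
tool_pos: [0.4386, 0.1853, 0.134]
orientation: [-2.787, -1.45, 0.0]
force: [0.5, 0.1, -0.8]
opening: 0.0338
gripper_force: 19.9
```

Run:
```python
from h import *
s,R=st();print(s["wrist_torque"].round(3))
```

```text
t 7.43 p [0.4386 0.1853 0.134 ] zaxis [-0. -0. -1.] yaw_y -35.01 F [ 0.5  0.1 -0.8] op 0.0338 gf 19.9 q6 0.9
[-0.024 -0.037 -0.023]
```

Emit:
arm_command:
  deltas:
    - [[0,0,-0.2,0,0,0],[0,0,-0.2,0,0,0],[0,0,-0.2,0,0,0],[0,0,-0.2,0,0,0],[0,0,0,0,0,0],[0,0,0,0,0,0],[0,0,0,0,0,0]]
  squeeze: 35

```text
t: 8.02
tool_pos: [0.4388, 0.1854, 0.1264]
orientation: [-2.787, -1.45, -0.0]
force: [-1.0, 0.1, 2.3]
opening: 0.0336
gripper_force: 34.9
```

Emit:
arm_command:
  deltas:
    - [[0,0,-0.2,0,0,0],[0,0,-0.2,0,0,0],[0,0,-0.2,0,0,0],[0,0,-0.1,0,0,0],[0,0,0,0,0,0],[0,0,0,0,0,0],[0,0,0,0,0,0]]

```text
t: 8.6
tool_pos: [0.4389, 0.1856, 0.1197]
orientation: [-2.787, -1.45, -0.001]
force: [-2.4, 0.7, 7.3]
opening: 0.0335
gripper_force: 35.0
```

Emit:
arm_command:
  deltas:
    - [[0,0,-0.1,0,0,0],[0,0,-0.1,0,0,0],[0,0,-0.05,0,0,0],[0,0,0,0,0,0],[0,0,0,0,0,0],[0,0,0,0,0,0]]

```text
t: 9.1
tool_pos: [0.4394, 0.1862, 0.1194]
orientation: [-2.786, -1.451, -0.004]
force: [-8.7, 0.1, 22.8]
opening: 0.0338
gripper_force: 35.0
```

Emit:
arm_command:
  deltas:
    - [[0,0,0.05,0,0,0],[0,0,0,0,0,0],[0,0,0,0,0,0],[0,0,0,0,0,0],[0,0,0,0,0,0],[0,0,0,0,0,0],[0,0,0,0,0,0],[0,0,0,0,0,0],[0,0,0,0,0,0],[0,0,0,0,0,0],[0,0,0,0,0,0],[0,0,0,0,0,0]]

```text
t: 10.1
tool_pos: [0.4393, 0.1861, 0.1194]
orientation: [-2.786, -1.451, -0.003]
force: [-6.7, 0.7, 20.8]
opening: 0.0336
gripper_force: 35.0
```

Emit:
arm_command:
  deltas:
    - [[0,0,0,0,0,0],[0,0,0,0,0,0],[0,0,0,0,0,0],[0,0,0,0,0,0]]

```text
t: 10.43
tool_pos: [0.4393, 0.1861, 0.1194]
orientation: [-2.786, -1.45, -0.003]
force: [-8.3, -0.3, 19.8]
opening: 0.0335
gripper_force: 35.0
```

Emit:
arm_command:
  deltas:
    - [[0,0,0.15,0,0,0],[0,0,0.25,0,0,0],[0,0,0.3,0,0,0],[0,0,0.4,0,0,0],[0,0,0.6,0,0,0],[0,0,0.8,0,0,0],[0,0,0.8,0,0,0],[0,0,0.8,0,0,0],[0,0,0.4,0,0,0],[0,0,0,0,0,0],[0,0,0,0,0,0]]

```text
t: 11.35
tool_pos: [0.4389, 0.1854, 0.1625]
orientation: [2.787, 1.45, 0.001]
force: [0.7, 0.2, -0.7]
opening: 0.0337
gripper_force: 34.9
```

Run:
```python
from h import *
s,R=st();print(s["wrist_torque"].round(3))
```

```text
t 11.35 p [0.4389 0.1854 0.1625] zaxis [ 0.001  0.    -1.   ] yaw_y -35.01 F [ 0.7  0.2 -0.7] op 0.0337 gf 34.9 q6 0.9
[-0.042 -0.024  0.018]
```

Emit:
arm_command:
  deltas:
    - [[-0.1,-0.7,0.2,0,0,5],[-0.3,-1.3,0.2,0,0,6.5],[-0.35,-1.6,0,0,0,7],[-0.35,-1.7,0,0,0,7],[-0.35,-1.7,0,0,0,7],[-0.35,-1.7,0,0,0,7],[-0.35,-1.7,0,0,0,7],[-0.35,-1.7,0,0,0,7],[-0.35,-1.7,0,0,0,7],[-0.35,-1.7,0,0,0,6.5],[-0.3,-1.4,0,0,0,5],[-0.1,-0.84,0,0,0,4]]

```text
t: 12.35
tool_pos: [0.4019, 0.0067, 0.1655]
orientation: [-1.297, -2.86, 0.001]
force: [0.5, 0.0, -0.1]
opening: 0.0337
gripper_force: 34.9
```

Emit:
arm_command:
  deltas:
    - [[0,0,-0.2,0,0,0],[0,0,-0.2,0,0,0],[0,0,0,0,0,0],[0,0,0,0,0,0],[0,0,0,0,0,0]]

```text
t: 12.77
tool_pos: [0.4026, 0.0085, 0.1619]
orientation: [-1.303, -2.858, 0.0]
force: [-0.4, 0.3, -1.1]
opening: 0.0335
gripper_force: 34.9
```

Run:
```python
from h import *
s,R=st()
im=eyes.read_camera("scene");cv2.imwrite("pics/s3.png",im)
```

```text
t 12.77 p [0.4026 0.0085 0.1619] zaxis [-0.  0. -1.] yaw_y 40.97 F [-0.4  0.3 -1.1] op 0.0335 gf 34.9 q6 -0.82
```

Emit:
arm_command:
  deltas:
    - [[0,-0.05,-0.5,0,0,0],[0,0,-1,0,0,0],[0,0,-1.2,0,0,0],[0,0,-1,0,0,0],[0,0,-0.7,0,0,0],[0,0,-0.5,0,0,0],[0,0,-0.5,0,0,0],[0,0,-0.5,0,0,0],[0,0,-0.5,0,0,0],[0,0,0,0,0,0],[0,0,0,0,0,0]]

```text
t: 13.73
tool_pos: [0.4025, 0.0075, 0.098]
orientation: [-1.303, -2.858, 0.0]
force: [0.4, -0.3, -0.4]
opening: 0.0336
gripper_force: 34.9
```

Emit:
arm_command:
  deltas:
    - [[0,0,-0.4,0,0,0],[0,0,-0.5,0,0,0],[0,0,-0.4,0,0,0],[0,0,-0.3,0,0,0],[0,0,-0.2,0,0,0],[0,0,-0.15,0,0,0],[0,0,0,0,0,0],[0,0,0,0,0,0],[0,0,0,0,0,0]]
  squeeze: 15

```text
t: 14.48
tool_pos: [0.4028, 0.0074, 0.0788]
orientation: [1.303, 2.858, 0.0]
force: [0.3, 0.6, -1.0]
opening: 0.0343
gripper_force: 15.0
```

Emit:
arm_command:
  deltas:
    - [[0,0,-0.05,0,0,0],[0,0,-0.05,0,0,0],[0,0,0,0,0,0],[0,0,0,0,0,0]]

```text
t: 14.82
tool_pos: [0.4028, 0.0074, 0.0778]
orientation: [1.303, 2.858, 0.0]
force: [-0.2, 0.3, -0.2]
opening: 0.0341
gripper_force: 15.0
```

Emit:
arm_command:
  deltas:
    - [[0,0,0,0,0,0],[0,0,0,0,0,0],[0,0,0,0,0,0],[0,0,0,0,0,0],[0,0,0,0,0,0],[0,0,0,0,0,0]]
  gripper: 0.33

```text
t: 15.32
tool_pos: [0.4026, 0.0074, 0.0776]
orientation: [-1.303, -2.859, 0.0]
force: [0.2, -0.7, -0.8]
opening: 0.0614
gripper_force: 0.0
```

Emit:
arm_command:
  deltas:
    - [[0,0,0.5,0,0,0],[0,0,1,0,0,0],[0,0,1.5,0,0,0],[0,0,2,0,0,0],[0,0,2.5,0,0,0],[0,0,3,0,0,0],[0,0,2.5,0,0,0],[0,0,2,0,0,0],[0,0,0,0,0,0],[0,0,0,0,0,0]]

```text
t: 16.15
tool_pos: [0.4036, 0.0073, 0.2297]
orientation: [1.302, 2.855, 0.002]
force: [-0.3, -0.5, -0.3]
opening: 0.0616
gripper_force: 0.0
```

Emit:
arm_command:
  deltas:
    - [[0.3,-0.35,0,0,0,-7.1],[0.3,-0.35,0,0,0,-7.1],[0.3,-0.35,0,0,0,-7.1],[0.3,-0.35,0,0,0,-7.1],[0.3,-0.35,0,0,0,-7.1],[0.3,-0.35,0,0,0,-7.1],[0.3,-0.35,0,0,0,-7.1],[0.3,-0.35,0,0,0,-7.1],[0.3,-0.35,0,0,0,-7.1],[0.3,-0.35,0,0,0,-7.1],[0.3,-0.35,0,0,0,-7.1],[0.3,-0.35,0,0,0,-7.1]]

```text
t: 17.15
tool_pos: [0.4379, -0.0345, 0.2261]
orientation: [-2.897, -1.213, 0.003]
force: [-0.1, -0.5, -0.0]
opening: 0.062
gripper_force: 0.0
```

Emit:
arm_command:
  deltas:
    - [[0.4,-0.35,-1,0,0,-7.1],[0.4,-0.35,-1.5,0,0,-7.1],[0.4,-0.4,-1,0,0,-7.1],[0,0,0,0,0,0],[0,0,0,0,0,0],[0,0,0,0,0,0]]

```text
t: 17.65
tool_pos: [0.4503, -0.0454, 0.1926]
orientation: [-3.068, -0.672, 0.001]
force: [0.4, -0.0, 0.6]
opening: 0.0617
gripper_force: 0.0
```

Run:
```python
from h import *
s,R=st();p=s["tool_pos"];print(p.tolist(),R.tolist())
im=eyes.read_camera("scene");it=eyes.read_camera("top");cv2.imwrite("pics/s4.png",im);cv2.imwrite("pics/t4.png",it)
x0,y0,k=240,105,6
a=cv2.resize(im[y0:y0+100,x0:x0+95],None,fx=k,fy=k,interpolation=cv2.INTER_CUBIC)
def L(P,c):
    q=((proj("scene",np.array(P))-[x0,y0]+.5)*k-.5);print(q.round().tolist());cv2.polylines(a,[q.astype(np.int32)],True,c,1)
m,Rc,t=cam("scene");c=-Rc.T@t;o=np.sign(R[:,0]@(c-p))*R[:,0]
h=s["opening"]/2
for sg in(1,-1): L([p+sg*h*R[:,1]+.0075*o,p+sg*h*R[:,1]-.0075*o],(0,0,255))
ax=np.array([.452,-.046,0]);u=np.array([np.cos(np.radians(24.5)),np.sin(np.radians(24.5)),0]);v=np.array([-u[1],u[0],0])
for z in(.174,.136): L([ax+[0,0,z]+a1*.022*u+b1*.007*v for a1,b1 in((1,1),(1,-1),(-1,-1),(-1,1))],(0,255,0))
cv2.imwrite("pics/g4.png",a)
```

```text
t 17.65 p [ 0.4503 -0.0454  0.1926] zaxis [-0.001  0.    -1.   ] yaw_y -65.28 F [ 0.4 -0.   0.6] op 0.0617 gf 0.0 q6 0.93
[0.45026082168553494, -0.045352313477089685, 0.1925639693165875] [[0.9083297709471971, 0.41825392700636727, -0.0008244724157666719], [0.4182542602761274, -0.9083299495662562, 0.0002765534876250779], [-0.0006332234056056151, -0.0005960408664436968, -0.9999996218816303]]
[[339.0, 278.0], [298.0, 269.0]]
[[279.0, 365.0], [236.0, 355.0]]
[[217.0, 356.0], [232.0, 337.0], [352.0, 363.0], [339.0, 383.0]]
[[215.0, 448.0], [229.0, 428.0], [346.0, 455.0], [333.0, 476.0]]
```

View pics/g4.png

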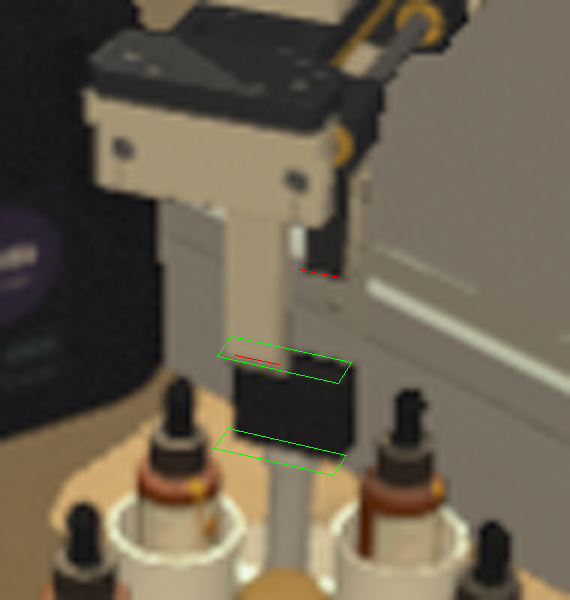

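The near finger covers part of the handle bar, which spans crop columns 235–354 with its bottom edge at rows 440–458. It sits about 15–20 px right of my prediction, so I'll fit the handle box to the dark silhouettes in both pictures.

```bash
cat > box.py <<'E'
from h import *
from scipy.optimize import minimize
def box(v,yaw,z0=.136,z1=.174):
    u=np.array([np.cos(yaw),np.sin(yaw)]);w=np.array([-u[1],u[0]])
    return np.array([[*(v+a*.022*u+b*.007*w),z] for a in(1,-1) for b in(1,-1) for z in(z0,z1)])
def fit(n,im,win,thr,x0):
    X,Y,W,H=win;k=8
    g=cv2.resize(im[Y:Y+H,X:X+W],None,fx=k,fy=k,interpolation=cv2.INTER_CUBIC).max(2)
    m=(g<thr).astype(np.uint8);nc,lab,st_,c=cv2.connectedComponentsWithStats(m)
    i=1+np.argmax(st_[1:,4]);m=(lab==i).astype(np.uint8)
    def cost(p):
        q=((proj(n,box(p[:2],p[2]))-[X,Y]+.5)*k-.5).astype(np.float32);h=cv2.convexHull(q)
        z=np.zeros_like(m);cv2.fillConvexPoly(z,(h*16).astype(np.int32),1,shift=4);return float((z!=m).sum())
    best=min((minimize(cost,[x0[0],x0[1],np.radians(a)],method="Nelder-Mead",options=dict(initial_simplex=[[x0[0],x0[1],np.radians(a)],[x0[0]+.006,x0[1],np.radians(a)],[x0[0],x0[1]+.006,np.radians(a)],[x0[0],x0[1],np.radians(a+8)]],xatol=1e-5,fatol=1)) for a in(14,20,26,32)),key=lambda r:r.fun)
    print(n,thr,best.x[:2].round(4),np.degrees(best.x[2]).round(1),best.fun,m.sum())
E
python3 - <<'E'
from box import *
t=cv2.imread("pics/top0.png");s=cv2.imread("pics/scene0.png")
for th in(90,110,130): fit("top",t,(277,183,22,28),th,(.4515,-.047))
for th in(55,65,75): fit("scene",s,(274,157,30,26),th,(.4515,-.047))
E
```

```text
top 90 [ 0.4532 -0.0475] 25.1 4110.0 6404
top 110 [ 0.4521 -0.0487] 24.5 4154.0 7911
top 130 [ 0.4521 -0.0487] 24.5 4334.0 9465
scene 55 [ 0.4484 -0.0484] -3.0 4887.0 19538
scene 65 [ 0.4498 -0.0494] 0.0 4595.0 20215
scene 75 [ 0.45   -0.0495] 2.2 4286.0 20863
```

Run:
```python
from box import *
for n,f,(X,Y,W,H),th in(("top","top0",(277,183,22,28),110),("scene","scene0",(274,157,30,26),65)):
    im=cv2.imread(f"pics/{f}.png");g=cv2.resize(im[Y:Y+H,X:X+W],None,fx=8,fy=8,interpolation=cv2.INTER_CUBIC).max(2)
    m=(g<th).astype(np.uint8);c=max(cv2.findContours(m,0,1)[0],key=cv2.contourArea)
    print(n,"mask",(cv2.approxPolyDP(cv2.convexHull(c),5,True)[:,0]/8+[X-.44,Y-.44]).round(1).tolist(),cv2.minAreaRect(c)[1:])
    q=proj(n,box(np.array([.4515,-.047]),np.radians(24.5))).astype(np.float32);print("pred",cv2.convexHull(q)[:,0].round(1).tolist())
    print(im[Y:Y+H,X:X+W].max(2)[::2, ::2])
```

```text
top mask [[283.3, 188.9], [285.8, 189.8], [291.7, 201.3], [291.9, 204.3], [289.7, 205.8], [281.7, 204.4], [278.8, 202.3], [280.9, 191.2]] ((143.62863159179688, 95.89998626708984), 63.72578811645508)
pred [[292.79998779296875, 205.10000610351562], [287.1000061035156, 207.8000030517578], [285.3999938964844, 208.60000610351562], [277.20001220703125, 191.39999389648438], [278.5, 189.8000030517578], [284.20001220703125, 187.10000610351562]]
[[249 244 226 210 184 181 197 219 234 249 249]
 [248 249 249 244 231 229 237 247 249 249 249]
 [248 249 250 243 242 251 249 249 248 248 249]
 [249 250 237 116 111 237 251 248 248 249 249]
 [249 247 110  41  41 153 251 249 248 249 248]
 [250 248 110  33  53  71 238 250 248 248 249]
 [241 212 152  31  54  44 156 252 249 248 249]
 [210 197 170  73  40  54  69 237 250 248 249]
 [200 144 140 110  26  53  40 154 252 249 249]
 [160 105 118 148  48  44  50  66 235 250 249]
 [139 113  99 112  77  28  51  42 190 251 249]
 [140 137 126 122 152  71  47  99 223 250 249]
 [194 150 140 137 182 218 202 243 250 249 249]
 [227 207 194 196 243 251 250 250 249 248 249]]
s
[... 561 characters left out ...]
3 112]
 [113 112 113 113 114 114 114 113 115 114 112 113 114 109 104]
 [113 112 112  36  45  43  39  95  96 103 113 113 113 114 113]
 [113 112  91  35  40  42  43  46  45  45  43  72  94 114 113]
 [112 113  91  27  28  29  31  32  39  44  44  46  36 114 114]
 [123 113  90  27  28  29  28  27  29  27  30  31  28 113 113]
 [195 164  87  27  29  29  28  26  27  28  29  28  26 113 114]
 [195 196 161  26  29  25  28  28  26  30  27  28  26 114 113]
 [187 198 161  27  28  29  28  26  28  25  28  26  23 113 113]
 [145 197 165  27  29  28  26  27  28  27  29  27  23 114 109]
 [108 196 196 187 140  89  75  36  28  25  26  27  56 115  97]
 [ 93 185 196 195 196 129 150 164 121  88  93  63 112 113  92]]
```

Emit:
arm_command:
  deltas:
    - [[0.2,-0.2,0,0,0,0],[0,0,-0.5,0,0,0],[0,0,-1,0,0,0],[0,0,-1.2,0,0,0],[0,0,-1.2,0,0,0],[0,0,-0.8,0,0,0],[0,0,-0.4,0,0,0],[0,0,0,0,0,0],[0,0,0,0,0,0]]

```text
t: 18.5
tool_pos: [0.4525, -0.0475, 0.1414]
orientation: [-3.07, -0.666, 0.001]
force: [0.5, 0.2, 0.1]
opening: 0.062
gripper_force: 0.0
```

Emit:
arm_command:
  deltas:
    - [[0,0,0,0,0,0],[0,0,0,0,0,0],[0,0,0,0,0,0],[0,0,0,0,0,0],[0,0,0,0,0,0],[0,0,0,0,0,0],[0,0,0,0,0,0],[0,0,0,0,0,0],[0,0,0,0,0,0],[0,0,0,0,0,0]]
  gripper: -1
  squeeze: 5

```text
t: 19.33
tool_pos: [0.4534, -0.0492, 0.1417]
orientation: [3.067, 0.665, 0.002]
force: [5.5, -8.3, -4.2]
opening: 0.0156
gripper_force: 5.0
```

Run:
```python
from h import *
s,R=st();print(s["wrist_torque"].round(3),"along closing",s["force"]@R[:,1])
```

```text
t 19.33 p [ 0.4534 -0.0492  0.1417] zaxis [ 0.002 -0.003 -1.   ] yaw_y -65.55 F [ 5.5 -8.3 -4.2] op 0.0156 gf 5.0 q6 0.93
[-1.387 -0.732  0.058] along closing 9.773786474781131
```

Emit:
arm_command:
  deltas:
    - [[0.05,-0.1,0,0,0,0],[0.05,-0.1,0,0,0,0],[0,0,0,0,0,0],[0,0,0,0,0,0],[0,0,0,0,0,0]]

```text
t: 19.75
tool_pos: [0.4537, -0.05, 0.1417]
orientation: [3.069, 0.666, 0.0]
force: [1.5, -5.5, 0.5]
opening: 0.0141
gripper_force: 5.0
```

Run:
```python
from h import *
s,R=st();print(s["wrist_torque"].round(3),"along closing",s["force"]@R[:,1])
```

```text
t 19.75 p [ 0.4537 -0.05    0.1417] zaxis [ 0.    -0.001 -1.   ] yaw_y -65.52 F [ 1.5 -5.5  0.5] op 0.0141 gf 5.0 q6 0.92
[-0.819 -0.148  0.02 ] along closing 5.648189168485373
```

Better; I'll take out the remaining side load and grip firmer.

Emit:
arm_command:
  deltas:
    - [[0.03,-0.1,0,0,0,0],[0,-0.05,0,0,0,0],[0,0,0,0,0,0],[0,0,0,0,0,0],[0,0,0,0,0,0],[0,0,0,0,0,0]]
  squeeze: 20

```text
t: 20.25
tool_pos: [0.4537, -0.05, 0.1417]
orientation: [-3.068, -0.667, 0.0]
force: [-1.1, 4.5, 2.9]
opening: 0.0141
gripper_force: 20.0
```

Run:
```python
from h import *
s,R=st();print(s["wrist_torque"].round(3),"along closing",s["force"]@R[:,1])
im=eyes.read_camera("top");cv2.imwrite("pics/t5.png",im);cv2.imwrite("pics/s5.png",eyes.read_camera("scene"))
```

```text
t 20.25 p [ 0.4537 -0.05    0.1417] zaxis [-0.     0.002 -1.   ] yaw_y -65.48 F [-1.1  4.5  2.9] op 0.0141 gf 20.0 q6 0.92
[ 0.434  0.275 -0.021] along closing -4.588033898713641
```

Run:
```python
from h import *
from scipy.optimize import least_squares
for n,f in(("top","top0"),("scene","scene0")):
    im=cv2.imread(f"pics/{f}.png")
    xs=np.arange(.28,.60,.0005);ys=np.arange(-.20,.10,.0005)
    for z in(.010,):
        G=np.array([[x,y,z] for x in xs for y in ys]);q=proj(n,G).astype(np.float32).reshape(len(xs),len(ys),2)
        r=cv2.remap(im,q[...,0],q[...,1],cv2.INTER_CUBIC);hs=cv2.cvtColor(r,cv2.COLOR_BGR2HSV)
        m=((hs[...,1]<85)).astype(np.uint8)   # white/grey vs tan wood
        # radial edge of tray
        c0=np.array([.4505,-.0500]);P=[]
        for a in np.radians(np.arange(0,360,2)):
            if abs(np.degrees(a)-183)<14: continue
            rr=np.arange(.09,.14,.0005);I=((c0[0]+rr*np.cos(a)-xs[0])/.0005).round().astype(int);J=((c0[1]+rr*np.sin(a)-ys[0])/.0005).round().astype(int)
            v=hs[I,J,1].astype(float);k=np.where(v>85)[0]
            if len(k): P.append([a,rr[k[0]]])
        P=np.array(P);X=c0+P[:,1:]*np.c_[np.cos(P[:,0]),np.sin(P[:,0])]
        s=least_squares(lambda v:np.hypot(*(X-v[:2]).T)-v[2],[*c0,.115],loss="soft_l1",f_scale=.001);print(n,"tray",s.x.round(4),len(P))
        c=s.x[:2];T=[]
        for x in np.arange(c[0]-.143,c[0]-.121,.002):
            i=int((x-xs[0])/.0005);j=np.where(m[i,(ys>-.085)&(ys<-.03)])[0]
            if len(j): yy=ys[(ys>-.085)&(ys<-.03)][j];T.append([x,yy.min(),yy.max()])
        T=np.array(T);print(T.round(4).tolist())
        mid=T[:,1:].mean(1);print("dirs",[(180+np.degrees(np.arctan2(c[1]-b,c[0]-a))).round(1) for a,b in zip(T[:,0],mid)])
```

```text
top tray [ 0.4522 -0.0508  0.1165] 166
[[0.3092, -0.0615, -0.052], [0.3112, -0.0635, -0.049], [0.3132, -0.065, -0.0475], [0.3152, -0.0665, -0.046], [0.3172, -0.067, -0.0455], [0.3192, -0.0675, -0.045], [0.3212, -0.068, -0.045], [0.3232, -0.068, -0.0445], [0.3252, -0.068, -0.0445], [0.3272, -0.068, -0.0445], [0.3292, -0.068, -0.044]]
dirs [np.float64(182.4), np.float64(182.2), np.float64(182.3), np.float64(182.3), np.float64(182.3), np.float64(182.4), np.float64(182.5), np.float64(182.4), np.float64(182.5), np.float64(182.5), np.float64(182.4)]
scene tray [ 0.4402 -0.0385  0.1078] 155
[[0.3032, -0.054, -0.047], [0.3052, -0.0575, -0.0445], [0.3072, -0.06, -0.0425], [0.3092, -0.0625, -0.0415], [0.3112, -0.064, -0.0405], [0.3132, -0.065, -0.04], [0.3152, -0.067, -0.04], [0.3172, -0.0675, -0.04], [0.3192, -0.0675, -0.04]]
dirs [np.float64(185.0), np.float64(185.3), np.float64(185.5), np.float64(185.9), np.float64(186.1), np.float64(186.3), np.float64(186.8), np.float64(187.1), np.float64(187.2)]
```

Emit:
arm_command:
  deltas:
    - [[0,0.05,0,0,0,0.2],[0,0,0,0,0,0.5],[0,0,0,0,0,0.8],[0,0,0,0,0,1.1],[0,0,0,0,0,1.4],[0,0,0,0,0,1.4],[0,0,0,0,0,1.4],[0,0,0,0,0,1.4],[0,0,0,0,0,1.4],[0,0,0,0,0,1.4],[0,0,0,0,0,1.4],[0,0,0,0,0,1.4]]

```text
t: 21.35
tool_pos: [0.4536, -0.0498, 0.1417]
orientation: [-2.965, -1.033, 0.0]
force: [-4.0, 5.5, 5.3]
opening: 0.0139
gripper_force: 20.0
```

Emit:
arm_command:
  deltas:
    - [[0,0,0,0,0,1.4],[0,0,0,0,0,1.4],[0,0,0,0,0,1.4],[0,0,0,0,0,1.4],[0,0,0,0,0,1.4],[0,0,0,0,0,1.4],[0,0,0,0,0,1.4],[0,0,0,0,0,1.4],[0,0,0,0,0,1.4],[0,0,0,0,0,1.4],[0,0,0,0,0,1.4],[0,0,0,0,0,1.4]]

```text
t: 22.35
tool_pos: [0.4535, -0.0497, 0.1417]
orientation: [-2.782, -1.455, 0.0]
force: [-5.7, 5.8, 6.4]
opening: 0.0139
gripper_force: 20.0
```

Emit:
arm_command:
  deltas:
    - [[0,0,0,0,0,1.4],[0,0,0,0,0,1.4],[0,0,0,0,0,1.4],[0,0,0,0,0,1.4],[0,0,0,0,0,1.4],[0,0,0,0,0,1.4],[0,0,0,0,0,1.4],[0,0,0,0,0,1.4],[0,0,0,0,0,1.4],[0,0,0,0,0,1.3],[0,0,0,0,0,1.2],[0,0,0,0,0,1.1]]

```text
t: 23.35
tool_pos: [0.4533, -0.0496, 0.1417]
orientation: [-2.549, -1.832, 0.0]
force: [-6.2, 6.7, 7.6]
opening: 0.0137
gripper_force: 20.0
```

Emit:
arm_command:
  deltas:
    - [[0,0,0,0,0,1],[0,0,0,0,0,0.9],[0,0,0,0,0,0.7],[0,0,0,0,0,0.4],[0,0,0,0,0,0.2],[0,0,0,0,0,0],[0,0,0,0,0,0],[0,0,0,0,0,0],[0,0,0,0,0,0]]

```text
t: 24.1
tool_pos: [0.4533, -0.0496, 0.1417]
orientation: [-2.498, -1.901, 0.0]
force: [-6.9, 6.1, 7.2]
opening: 0.0139
gripper_force: 20.0
```

Run:
```python
from h import *
s,R=st();print(s["wrist_torque"].round(3),s["dq"].round(4))
im=eyes.read_camera("scene");it=eyes.read_camera("top");cv2.imwrite("pics/s6.png",im);cv2.imwrite("pics/t6.png",it)
a=cv2.resize(im[125:290,220:350],(468,594),interpolation=cv2.INTER_CUBIC)
b=cv2.resize(it[150:270,230:340],(330,360),interpolation=cv2.INTER_CUBIC)
o=np.zeros((594,800,3),np.uint8);o[:,:468]=a;o[:360,470:800]=b
ax=np.array([.4532,-.0504])
for (d,r,z,c) in((182.4,.075,.024+.0,(0,0,255)),(182.4,.075,.13,(0,0,255)),(182.4,.147,.01,(0,255,0))):
    P=np.array([ax[0]+r*np.cos(np.radians(d)),ax[1]+r*np.sin(np.radians(d)),z])
    q=(proj("scene",P)[0]-[220,125]+.5)*3.6;cv2.circle(o,tuple(map(int,q)),3,c,-1);print(q)
cv2.imwrite("pics/g5.png",o)
```

```text
t 24.1 p [ 0.4533 -0.0496  0.1417] zaxis [-0.002  0.002 -1.   ] yaw_y -15.44 F [-6.9  6.1  7.2] op 0.0139 gf 20.0 q6 0.05
[0.809 0.829 0.012] [-0.0009 -0.0016  0.0017  0.0005  0.0003 -0.0004]
[329.05472465 398.55021073]
[343.14543808 257.12321055]
[422.68197941 474.54560296]
```

View pics/g5.png

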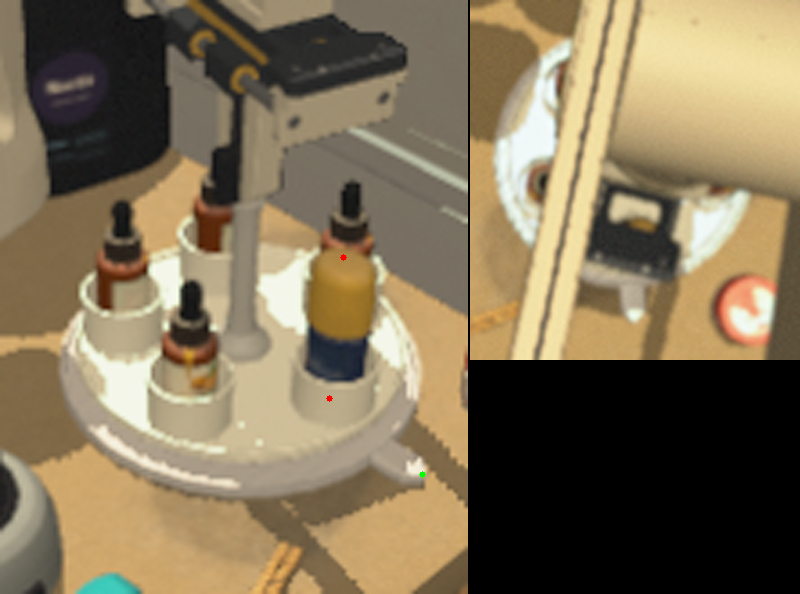

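The roll-on is upright in its collar, with its cap at (342,275). It lines up with the pointer (tip at about (423,471)) to within about 1 mm of the prediction. All the droppers stand and the grip on the handle holds, so I'm handing in.

```bash
python3 -c "
from plant import ticket
print(ticket.close_job())"
```

```text
the job is handed in; nothing more can be done
None
```

The job is handed in: the roll-on was pressed fully down on the shaker cup for over a second, put back upright in its pocket and let go. I then turned the carousel 50° so it stands at the front pointer, within about 1 mm by camera, with all the other bottles upright and the gripper still holding the handle.

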